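# Clamp the carved plaque to the bench easel

### The arm

A 7-joint arm with a two-finger parallel gripper is mounted at the origin on the work surface. World frame = base frame: x ahead of the robot, y to its left, z up, the work surface at z = 0. Lengths are in m, angles in rad, forces in N, time in s.
With the tool pointing down it reaches from about 0.4 to 0.85 m from the base axis. Payload 10.4 kg.
Tool frame: the origin (TCP) lies between the finger pads; the fingertips stand 11 mm ahead of it and the grasp point (between the pads) lies 8 mm behind it (tip_reach is the distance from the TCP to the fingertips, in m); z points along the fingers, y is the line along which they close (so a half turn about z gives the same grasp; the last joint's range is limited). The gripper opens to 85 mm and grips with 20 to 120 N. Pads are 22 mm wide; open, the fingers measure 114 mm over their backs; the gripper's body (76 mm by 85 mm) begins 54 mm behind the grasp point. The pads swing forward as they close: fully open they stand 13 mm farther back than shut.
Start: joints at [-1.27, 0.332, -0.065, 1.46, 0.022, 1.35, -0.088], TCP at [0.199, 0.593, 0.242] pointing down, gripper open.
Joint ranges: [-2.6, 2.6], [-0.5, 2.12], [-1.47, 1.34], [0.16, 2.42], [-1.27, 4.41], [0.06, 2.06], [-2.6, 2.6]. Speed limits (rad/s): [2.22, 2.22, 2.79, 2.79, 3.14, 3.14, 3.14].

### API

Orientations are given as a unit quaternion [x, y, z, w].
In Python, from workcell import * gives the robot as it stands.
- The arm moves only by the shell command python3 -m inch 'ROWS' [OPENING] [FORCE]. ROWS is JSON, a list of rows, each an object with "slide": the shift along the world's x, y, z in m, a list of three; "yaw": the turn about the world's z in rad. A call has 1 to 20 rows; each row is the pose to reach, as a shift and turn from the pose commanded when the call began; what a row does not reach only later rows make up. A row lasts 1/12 s, in which the tool goes at most 41.7 mm and 7.16 degrees, less where a joint would pass 70% of its speed; a pose out of reach is approached as far as the arm can. A call with a gripper value outside its range is refused whole. OPENING is the closure in counts, from 0 (fully open) to 255 (shut), set as the call begins (- or left out, the last holds). The fingers move at their own pace and stop on an object; FORCE is the grip in N (left out, the last holds). Time passes only in rows, so rows that repeat a pose let the fingers close. It gives the time, the measured TCP pose, the force, the opening and the grip force at its end, in the units of the state.
- get_obs(): the state, without advancing time (a new reading comes with each control period).
- camera(name): name is "scene" or "top" or "wrist"; returns a dict with "frame" (384x512x3 uint8, red, green, blue), "fx", "fy", "cx", "cy" (pixels), "k1" (the pictures are not rectified: a ray, as slopes to the right and down, at radius r is drawn at 1 + k1 r^2 times it, then the intrinsics apply), "extrinsics" (4x4, takes a point from world to camera coordinates). Camera axes: x right, y down, z forward; pixel columns grow to the right and rows downward; lengths in m; the calibration is good to about 2 mm. A picture is of the moment at which its call begins. There is no depth.
- hand_in(): hands the job in; it is judged then, once.
The state is a dict: "clock": time; "joint_pos": joint angles; "joint_velocities": joint speeds; "tau": joint torques, N m; "position": TCP position; "ee_rot": TCP orientation; "ft_force": force on the tool from outside, world axes, zero at the start; "torque": the same for the moment, N m; "grip_width": opening from 0.0 (shut) to 1.0 (fully open); "grasp_force": force on a finger pad.
Only numpy, scipy, OpenCV 4.12 (cv2) and the standard library are available. Lean on these libraries where they do the work, as an engineer would, in place of code of your own. Each camera call takes 0.05 s, during which the arm holds its last target. There are 200 camera calls.

### The job

Take the carved plaque out of the rack and set it down, without letting it fall, on the ledge of the bench easel: anchor side outwards, leaning flat on the backrest, its sides level with the backrest's sides. Then squeeze the spring clamp open and let it close squarely over the edge nearest the robot, about halfway up the backrest and well over the edge, so that it grips plaque and backrest together and holds by itself. Leave the other things on the bench where they are.

Things in the scene. Friction and masses are not known exactly. Their poses are not given: they have to be found in the camera images.
- plaque: Flat MDF plaque, 130 mm wide (own x), 160 mm tall (own z), 10 mm thick (own y), about 160 g; its top corners are rounded, the middle 90 mm of the top edge can be gripped across the thickness. Origin: middle of its underside. A carved anchor, 2.5 mm proud, is on its -y face between 20 and 105 mm up. It starts upright in the rack, its lowest 32 mm in a slot 13 mm wide.
- plaque_face (a point): Point on the carved (-y) face of the plaque, mid width, 80 mm up; axes as the plaque.
- rack: Wooden panel rack, 160 mm (own x) by 125 mm (own y) and 46 mm high, with two slots along its x; fixed. The plaque stands on the floor of the slot at y = -35 mm, 14 mm above the bench; an offcut stands in the other, at y = +32 mm. Origin: middle of its underside.
- easel: Fixed wooden bench easel. Origin: underside of its base board, which is 130 mm wide (own x), 18 mm high and reaches from y = -60 to +130 mm. Own z is up; the backrest leans towards own +y. Behind the backrest, a rail and posts stay within 30 mm of mid width and below 90 mm up the slope.
- backrest: Easel backrest: plywood 130 mm wide, 9 mm thick, leaning back 30 degrees. Origin: mid width, where its front face meets the ledge, 42 mm above the bench. Own x along the width (edge nearest robot: x = -65 mm); own z up the slope (top at 105 mm); own y into the board (front face y = 0, rear 9 mm). Ledge: z = 0, from y = 0 to -34 mm, then a 6 mm lip. A seated plaque: same axes, origin (0, -5 mm, 0).
- clamp: Sprung steel hand clamp, like a big clothes-peg, 144 mm long, 22 mm wide, 110 g, lying on its side. Origin: on the rivet, mid width, 11 mm above the bench as it lies. Own x points to the jaws, own z along the rivet (up as it lies), handles spread along own y. Jaw tips: flat rubber pads 16 mm long, 22 mm wide, centred at x = 58 mm.
- clamp_grip (a point): Midway between the clamp's handles at clamp x = -55 mm, a good place to squeeze. The handles, flat black straps 22 mm wide, run from x = -24 to -79 mm and splay 0.3 rad each side when shut (parallel when the joint reads 0.3). Here they measure about 60 mm over their outsides shut; squeezed to 25 mm the jaw tips stand about 34 mm apart.
- clamp_nose (a point): Point midway between the clamp's jaw tips, at clamp x = 58 mm.
- clamp_left (a joint): Angle of one jaw of the clamp from shut (rad, 0 to 0.36; the other opens by the same angle). The gap between the jaw tips is about 2 mm plus 115 mm times this angle; on plaque and backrest together (19 mm) it reads about 0.14. Sprung shut: squeezing at clamp_grip takes about 11 N at first and 18 N when wide open; on the board the tips press with about 13 N.
- offcut: Bystander: pine offcut 110 x 15 x 62 mm standing in the rack's other slot. Origin: middle of its underside.
- glue_bottle: Bystander: white glue bottle, 56 mm across, 160 mm tall, standing. Origin: middle of its underside.
- mallet: Bystander: round carver's mallet, 92 mm across, 230 mm tall, standing on its head. Origin: middle of its underside.
- gouge: Bystander: gouge, 230 mm long, lying. Origin: underside, where handle and blade meet.
- chisel: Bystander: flat chisel, 230 mm long, lying. Origin: underside, where handle and blade meet.
- batten: Bystander: wooden strip 200 x 28 x 8 mm, lying flat. Origin: middle of its underside.
- sanding_block: Bystander: cork sanding block 100 x 60 x 32 mm. Origin: middle of its underside.
Things that resemble listed ones, but are neither listed nor needed, are in the scene too. What is shaped like the plaque but blue or pink is not meant.

How it is judged:
On the way:
1. the plaque stands on the ledge, anchor out, flat on the backrest, sides level with it, and is let go (x of plaque in the frame of backrest between -0.009 and 0.009 m and z of plaque in the frame of backrest between -0.004 and 0.004 m and y of plaque_face in the frame of backrest between -0.014 and -0.007 m and angle between the z axis of plaque and the z axis of backrest, either way round below 0.06 rad and contact force between the fingers and plaque below 0.1 N), for 0.2 s.
At the end, for the whole second after the job is handed in: Plaque on the ledge (4 mm), flat on the backrest (0.06 rad), anchor out, sides level within 9 mm. Clamp on the edge nearest the robot pressing on plaque and backrest with over 3 N each, tips 10 to 50 mm in from that edge, 27 to 80 mm up from the ledge, square within 0.3 rad. All at rest (x of plaque in the frame of backrest between -0.009 and 0.009 m and z of plaque in the frame of backrest between -0.004 and 0.004 m and y of plaque_face in the frame of backrest between -0.014 and -0.007 m and angle between the z axis of plaque and the z axis of backrest, either way round below 0.06 rad and contact force between clamp and plaque above 3 N and contact force between clamp and backrest above 3 N and x of clamp_nose in the frame of backrest between -0.055 and -0.015 m and z of clamp_nose in the frame of backrest between 0.027 and 0.08 m and angle between the x axis of clamp and the x axis of backrest, either way round below 0.3 rad and linear speed of each of clamp, plaque below 0.02 m/s); the robot touches nothing.
It fails at once if the plaque is let fall (moving faster than 0.4 m/s with no finger on it) (linear speed of plaque above 0.4 m/s and contact force between the fingers and plaque below 0.05 N).
It fails at once if another thing on the bench is shifted by more than 30 mm (distance of any of offcut, glue_bottle, mallet, gouge, chisel, batten, sanding_block from where it was at the start of the episode above 0.03 m).
It also fails if it takes over 64 s, if anything falls off the work surface, if the arm or the gripper's body presses on something with over 40 N, if the wrist force passes 120 N, or if a joint passes its speed limit or range.

## Working session

There is one attempt and no reset: what is moved stays moved. The work goes in short steps, Python scripts to look and compute and a shell command to move; the robot and the scene stay as the last step left them, time stands still between calls to the robot, and variables do not carry over. Pictures are saved under pics/ and viewed, at most 10 in all, crops included, and the job is handed in when it is done.

```bash
ls; mkdir -p pics; cat > h.py <<'E'
import numpy as np, cv2
from workcell import *
def snap(n,f=None):
    c=camera(n)
    if f: cv2.imwrite(f,c["frame"][:,:,::-1])
    return c
def ray(c,u,v):
    x=(u-c["cx"])/c["fx"]; y=(v-c["cy"])/c["fy"]; a,b=x,y
    for _ in range(20):
        s=1+c["k1"]*(a*a+b*b); a,b=x/s,y/s
    E=np.array(c["extrinsics"]); R,t=E[:3,:3],E[:3,3]
    return -R.T@t, R.T@np.array([a,b,1.])
def onz(c,u,v,z):
    o,d=ray(c,u,v); return o+d*(z-o[2])/d[2]
def tri(l):
    A=np.zeros((3,3));b=np.zeros(3)
    for c,u,v in l:
        o,d=ray(c,u,v); d/=np.linalg.norm(d); P=np.eye(3)-np.outer(d,d); A+=P;b+=P@o
    p=np.linalg.solve(A,b); 
    return p
def proj(c,p):
    E=np.array(c["extrinsics"]); q=E[:3,:3]@p+E[:3,3]; a,b=q[0]/q[2],q[1]/q[2]; s=1+c["k1"]*(a*a+b*b)
    return a*s*c["fx"]+c["cx"], b*s*c["fy"]+c["cy"]
E
python3 - <<'E'
from h import *
import pickle
d={n:snap(n) for n in("scene","top","wrist")}
pickle.dump(d,open("d0.pkl","wb"))
cv2.imwrite("pics/a.png",cv2.resize(np.vstack([d["scene"]["frame"],d["top"]["frame"]])[:,:,::-1],(512,768))[:,:] if 0 else d["top"]["frame"][:,:,::-1])
cv2.imwrite("pics/b.png",d["scene"]["frame"][:,:,::-1])
for n in d:
  E=np.array(d[n]["extrinsics"]);print(n,-E[:3,:3].T@E[:3,3],E[2,:3],d[n]["fx"],d[n]["k1"])
o=get_obs();print({k:np.round(v,3) for k,v in o.items()})
E
```

```text
pics
scene [ 1.22653981 -0.71008558  0.94643342] [-0.51991869  0.51448786 -0.68189941] 377.5057791845732 -0.05393186350055861
top [ 0.34595116 -0.0602636   1.09657469] [ 0.20630398 -0.01281129 -0.97840408] 398.6009786506583 -0.0018227223059029789
wrist [0.13348408 0.61313728 0.37311715] [ 0.25442253 -0.08672502 -0.96319673] 331.0328171862506 0.026062183478211456
{'clock': np.float64(0.15), 'joint_pos': array([-1.27 ,  0.333, -0.065,  1.461,  0.022,  1.35 , -0.088]), 'joint_velocities': array([ 0.001, -0.004,  0.   , -0.003, -0.001, -0.001, -0.   ]), 'tau': array([ 1.0000e-03, -6.2583e+01,  4.9000e-02, -3.9185e+01,  1.6000e-02,
        8.0000e-03, -0.0000e+00]), 'position': array([0.199, 0.592, 0.242]), 'ee_rot': array([ 0.161,  0.987, -0.001, -0.   ]), 'ft_force': array([0.288, 0.112, 0.162]), 'torque': array([ 0.001,  0.01 , -0.   ]), 'grasp_force': np.float64(0.0), 'grip_width': np.float64(1.001)}
```

View pics/a.png

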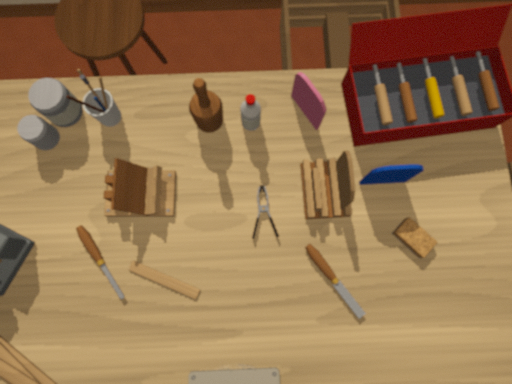

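View pics/b.png

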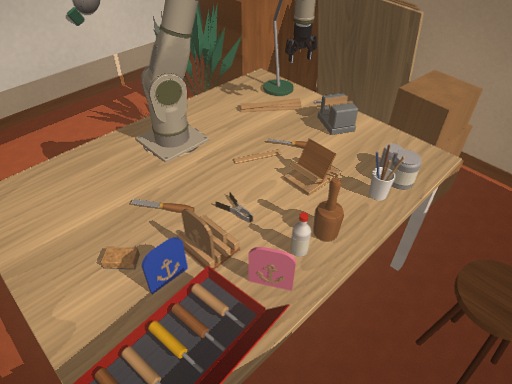

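Top view: the easel is at (140,185) with its front facing image right, and the rack is at (328,188). A grey-brown panel stands in the rack's right slot at (345,185), and the clamp is at (265,213) with its jaws up. Three things are plaque-shaped:
- blue at top (390,175)
- pink at (308,100)
- grey-brown (MDF) in the rack at (345,185)

The third one fits, because it stands in the rack slot and is neither blue nor pink. I'll confirm it in an enlarged crop.

```bash
python3 - <<'E'
from h import *
import pickle
d=pickle.load(open("d0.pkl","rb"))
a=cv2.resize(d["top"]["frame"][140:260,230:370],(560,480),interpolation=cv2.INTER_CUBIC)[:, :400] if 0 else cv2.resize(d["top"]["frame"][140:260,240:370],(400,369),interpolation=cv2.INTER_CUBIC)
b=cv2.resize(d["scene"]["frame"][185:285,160:268],(400,369),interpolation=cv2.INTER_CUBIC)
e=cv2.resize(d["top"]["frame"][150:225,95:190],(285,225),interpolation=cv2.INTER_CUBIC)
f=cv2.resize(d["scene"]["frame"][130:205,280:350],(210,225),interpolation=cv2.INTER_CUBIC)
g=np.zeros((225,800,3),np.uint8); g[:,:285]=e; g[:,400:610]=f
cv2.imwrite("pics/c.png",np.vstack([np.hstack([a,b]),g])[:,:,::-1])
E
```

```text
(no output)
```

View pics/c.png

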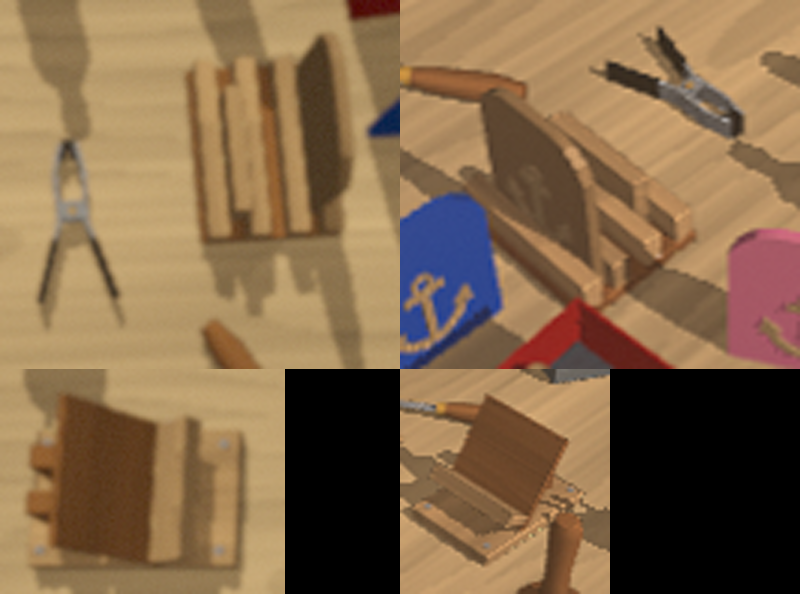

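The crop confirms it: the bare grey-brown panel in the rack carries an anchor on its right face in the top view, which is world -y, the same way the easel faces. Next I'll get coarse positions, then take closer wrist views.

```bash
python3 - <<'E'
from h import *
import pickle
d=pickle.load(open("d0.pkl","rb"));c=d["top"];A=lambda u,v,z:print(onz(c,240+u/3.077,140+v/3.077,z).round(3))
A(338,40,.174);A(348,182,.174)
print("clamp");A(68,145,.011);A(72,210,.011);A(40,300,.011);A(117,298,.011)
print("rack");A(187,65,.046);A(203,240,.046);A(342,235,.046)
B=lambda u,v,z:print(onz(c,95+u/3,150+(v-369)/3,z).round(3))
zt=.042+.105*np.cos(np.pi/6)
print("easel top edge");B(64,396,zt);B(55,548,zt);print("base");B(240,430,.018);B(240,565,.018);B(27,563,.018)
print("foot");B(158,425,.042);B(150,560,.042)
E
```

```text
[ 0.626 -0.303  0.174]
[ 0.513 -0.3    0.174]
clamp
[ 0.586 -0.092  0.011]
[ 0.527 -0.092  0.011]
[ 0.447 -0.061  0.011]
[ 0.446 -0.129  0.011]
rack
[ 0.647 -0.2    0.046]
[ 0.49  -0.203  0.046]
[ 0.49  -0.324  0.046]
easel top edge
[0.646 0.274 0.133]
[0.518 0.278 0.133]
base
[0.643 0.15  0.018]
[0.516 0.15  0.018]
[0.525 0.343 0.018]
foot
[0.644 0.22  0.042]
[0.52  0.225 0.042]
```

```bash
python3 -m inch '[{"slide":[0.12,-0.16,0.1],"yaw":0.12},{"slide":[0.26,-0.35,0.1],"yaw":0.324},{"slide":[0.26,-0.35,0.1],"yaw":0.324},{"slide":[0.26,-0.35,0.1],"yaw":0.324},{"slide":[0.26,-0.35,0.1],"yaw":0.324},{"slide":[0.26,-0.35,0.1],"yaw":0.324},{"slide":[0.26,-0.35,0.1],"yaw":0.324},{"slide":[0.26,-0.35,0.1],"yaw":0.324},{"slide":[0.26,-0.35,0.1],"yaw":0.324},{"slide":[0.26,-0.35,0.1],"yaw":0.324},{"slide":[0.26,-0.35,0.1],"yaw":0.324},{"slide":[0.26,-0.35,0.1],"yaw":0.324},{"slide":[0.26,-0.35,0.1],"yaw":0.324},{"slide":[0.26,-0.35,0.1],"yaw":0.324}]'
python3 -c "
from h import *
import pickle
c=snap('wrist');pickle.dump(c,open('we.pkl','wb'));o=get_obs();print(o['position'],o['ee_rot'])
"
python3 -m inch '[{"slide":[0.06,-0.45,0]},{"slide":[0.06,-0.45,0]},{"slide":[0.06,-0.45,0]},{"slide":[0.06,-0.45,0]},{"slide":[0.06,-0.45,0]},{"slide":[0.06,-0.45,0]},{"slide":[0.06,-0.45,0]},{"slide":[0.06,-0.45,0]},{"slide":[0.06,-0.45,0]},{"slide":[0.06,-0.45,0]},{"slide":[0.06,-0.45,0]},{"slide":[0.06,-0.45,0]},{"slide":[0.06,-0.45,0]},{"slide":[0.06,-0.45,0]}]'
python3 -c "
from h import *
import pickle
c=snap('wrist');pickle.dump(c,open('wr.pkl','wb'));o=get_obs();print(o['position'],o['ee_rot'])
e=pickle.load(open('we.pkl','rb'))
cv2.imwrite('pics/e.png',np.hstack([cv2.resize(i['frame'],(400,300)) for i in (e,c)])[:,:,::-1])
"
```

```text
clock: 1.32
position: [0.4582, 0.2433, 0.3419]
ee_rot: [-0.0, 1.0, 0.0, -0.0]
ft_force: [0.1, 0.6, -0.3]
grip_width: 0.996
grasp_force: 0.0
[0.45793355 0.2437575  0.34182582] [-1.09684089e-03  9.99999278e-01 -2.23895741e-05 -4.89473898e-04]
[0.45785559 0.24392192 0.34184386] [-1.36063546e-03  9.99998968e-01 -6.14648497e-05 -4.57738168e-04]invalid input
```

View pics/e.png

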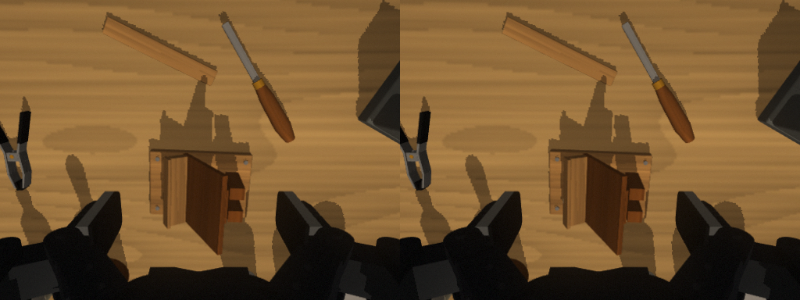

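Wrist view: the easel is at about (200,200) with its nearest-robot edge at the top; the second row set was refused because yaw was missing. Moving to the rack now.

```bash
python3 -m inch '[{"slide":[0.0,-0.43,0],"yaw":0},{"slide":[0.0,-0.43,0],"yaw":0},{"slide":[0.0,-0.43,0],"yaw":0},{"slide":[0.0,-0.43,0],"yaw":0},{"slide":[0.0,-0.43,0],"yaw":0},{"slide":[0.0,-0.43,0],"yaw":0},{"slide":[0.0,-0.43,0],"yaw":0},{"slide":[0.0,-0.43,0],"yaw":0},{"slide":[0.0,-0.43,0],"yaw":0},{"slide":[0.0,-0.43,0],"yaw":0},{"slide":[0.0,-0.43,0],"yaw":0},{"slide":[0.0,-0.43,0],"yaw":0},{"slide":[0.0,-0.43,0],"yaw":0}]'
python3 -c "
from h import *
import pickle
c=snap('wrist');pickle.dump(c,open('wr.pkl','wb'))
e=pickle.load(open('we.pkl','rb'))
# crops x3
a=cv2.resize(e['frame'][175:335,180:330],(375,400),interpolation=cv2.INTER_CUBIC)
b=cv2.resize(c['frame'],(425,319))
cv2.imwrite('pics/f.png',np.hstack([a,np.vstack([b,np.zeros((81,425,3),np.uint8)])])[:,:,::-1])
"
```

```text
clock: 2.5
position: [0.459, -0.1868, 0.342]
ee_rot: [-0.0, 1.0, 0.0, -0.0]
ft_force: [0.2, 0.7, -0.2]
grip_width: 1.001
grasp_force: 0.0
```

View pics/f.png

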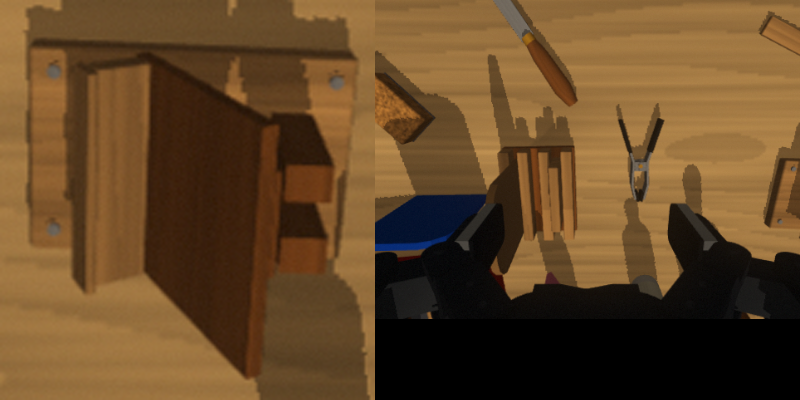

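```bash
python3 -m inch '[{"slide":[-0.01,-0.04,0.02],"yaw":0},{"slide":[-0.03,-0.065,0.02],"yaw":0},{"slide":[-0.03,-0.065,0.02],"yaw":0},{"slide":[-0.03,-0.065,0.02],"yaw":0}]'
python3 - <<'E'
from h import *
import pickle
c=snap('wrist');pickle.dump(c,open('wp.pkl','wb'))
a=cv2.resize(c['frame'][150:330,130:330],(600,540),interpolation=cv2.INTER_CUBIC)
cv2.imwrite('pics/g.png',a[:,:,::-1])
e=pickle.load(open('we.pkl','rb'));t=pickle.load(open('d0.pkl','rb'))
W=lambda u,v:(e,180+u/2.5,175+v/2.5)
T=lambda u,v:(t['top'],95+u/3,150+(v-369)/3)
S=lambda u,v:(t['scene'],280+(u-400)/3,130+(v-369)/3)
zt=.042+.105*np.cos(np.pi/6)
for n,p,z in(("foot near",(149,54),.042),("foot far",(145,272),.042),("top near",(262,122),zt),("top far",(247,378),zt),("base nl",(30,43),.018),("base nr",(355,58),.018),("base l far",(30,245),.018)):
  print(n,onz(*W(*p),z).round(4))
print("tri top far",tri([W(247,378),T(64,396),S(568,440)]).round(4))
print("tri top near",tri([W(262,122),T(57,545),S(487,395)]).round(4))
print("tri foot far",tri([W(145,272),T(158,425),S(525,522)]).round(4))
r=pickle.load(open('wr.pkl','rb'));R=lambda u,v:(r,(u-375)/.83,v/.83)
print("rack",onz(*R(500,148),.014).round(4),onz(*R(575,147),.014).round(4))
print("clamp tip,rivet,handles",[onz(*R(*p),.011).round(4) for p in((639,198),(641,160),(622,122),(661,121))])
E
```

```text
clock: 2.88
position: [0.4285, -0.2524, 0.3626]
ee_rot: [0.0, 1.0, 0.0, 0.0]
ft_force: [0.6, 1.3, 0.3]
grip_width: 0.998
grasp_force: 0.0
foot near [0.5149 0.2229 0.042 ]
foot far [0.6477 0.2192 0.042 ]
top near [0.5195 0.2762 0.1329]
top far [0.65   0.2723 0.1329]
base nl [0.5154 0.154  0.018 ]
base nr [0.5242 0.3399 0.018 ]
base l far [0.6435 0.1479 0.018 ]
tri top far [0.6516 0.2747 0.127 ]
tri top near [0.5225 0.2783 0.1247]
tri foot far [0.6498 0.2193 0.0299]
rack [ 0.4969 -0.3345  0.014 ] [ 0.495  -0.2062  0.014 ]
clamp tip,rivet,handles [array([ 0.5905, -0.0911,  0.011 ]), array([ 0.519 , -0.0913,  0.011 ]), array([ 0.4526, -0.1268,  0.011 ]), array([ 0.451 , -0.0616,  0.011 ])]
```

View pics/g.png

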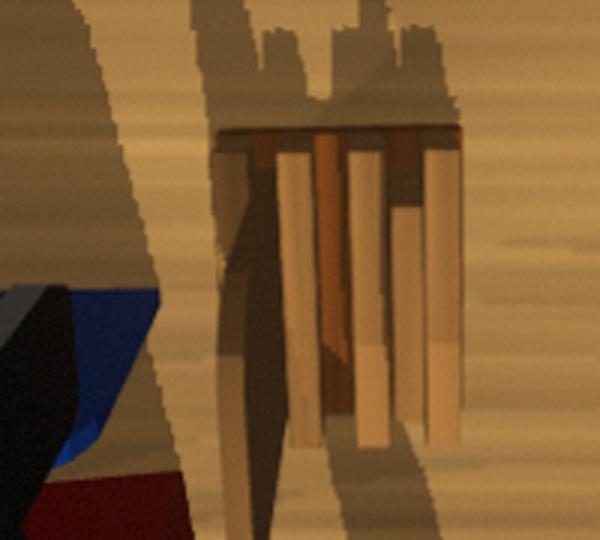

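The crop shows the plaque's dark rear face in the rack's left slot at crop (265,300), with its top edge running down from (222,265). The blue look-alike stands close by, with its near corner at crop (155,290), so I need to check finger clearance.

```bash
python3 - <<'E'
from h import *
import pickle
t=pickle.load(open('d0.pkl','rb'));w=pickle.load(open('wp.pkl','rb'))
for n,i in(("top",t['top']),("wrist",w),("scene",t['scene'])):
  h=cv2.cvtColor(i["frame"],cv2.COLOR_RGB2HSV);m=cv2.inRange(h,(105,120,40),(130,255,255))
  if n=="wrist": m[:, 330:]=0
  cs=max(cv2.findContours(m,0,2)[0],key=cv2.contourArea);p=cv2.approxPolyDP(cs,2,True)[:,0]
  print(n,p.tolist(),cv2.minAreaRect(cs))
  for q in p: print(q,onz(i,*q,0).round(3),onz(i,*q,.16).round(3))
G=lambda u,v,z:print("g",onz(w,130+u/3,150+v/3,z).round(4))
G(217,130,.014);G(462,127,.014)
print("plq top strip");G(220,350,.174);G(244,350,.174);G(228,520,.174);G(250,520,.174)
print("dividers");G(278,155,.046);G(308,155,.046);G(293,445,.046);G(322,445,.046)
E
```

```text
top [[421, 166], [377, 168], [361, 183], [405, 180], [421, 170]] ((390.94769287109375, 173.55845642089844), (15.975364685058594, 60.850608825683594), 86.8201675415039)
[421 166] [ 0.632 -0.548  0.   ] [ 0.591 -0.477  0.16 ]
[377 168] [ 0.632 -0.422  0.   ] [ 0.59  -0.369  0.16 ]
[361 183] [ 0.59  -0.372  0.   ] [ 0.554 -0.326  0.16 ]
[405 180] [ 0.593 -0.498  0.   ] [ 0.557 -0.434  0.16 ]
[421 170] [ 0.621 -0.547  0.   ] [ 0.581 -0.476  0.16 ]
wrist [[130, 248], [101, 249], [57, 291], [56, 303], [66, 294], [85, 289], [112, 259], [124, 255]] ((89.78033447265625, 271.80682373046875), (19.63674545288086, 91.92162322998047), 48.918251037597656)
[130 248] [ 0.591 -0.454  0.   ] [ 0.516 -0.389  0.16 ]
[101 249] [ 0.592 -0.501  0.   ] [ 0.517 -0.42   0.16 ]
[ 57 291] [ 0.668 -0.582  0.   ] [ 0.568 -0.476  0.16 ]
[ 56 303] [ 0.691 -0.587  0.   ] [ 0.584 -0.479  0.16 ]
[ 66 294] [ 0.674 -0.568  0.   ] [ 0.572 -0.466  0.16 ]
[ 85 289] [ 0.665 -0.536  0.   ] [ 0.566 -0.444  0.16 ]
[112 259] [ 0.61  -0.485  0.   ] [ 0.529 -0.41   0.16 ]
[124 255] [ 0.603 -0.465  0.   ] [ 0.524 -0.396  0.16 ]
sce
[... 253 characters left out ...]
.16 ]
[169 239] [ 0.465 -0.345  0.   ] [ 0.594 -0.407  0.16 ]
[154 248] [ 0.463 -0.402  0.   ] [ 0.592 -0.454  0.16 ]
[143 260] [ 0.479 -0.453  0.   ] [ 0.606 -0.497  0.16 ]
[142 266] [ 0.497 -0.468  0.   ] [ 0.62  -0.509  0.16 ]
[152 293] [ 0.599 -0.499  0.   ] [ 0.705 -0.535  0.16 ]
[186 268] [ 0.596 -0.375  0.   ] [ 0.703 -0.431  0.16 ]
[182 242] [ 0.505 -0.322  0.   ] [ 0.627 -0.387  0.16 ]
g [ 0.4948 -0.331   0.014 ]
g [ 0.4934 -0.208   0.014 ]
plq top strip
g [ 0.5312 -0.3074  0.174 ]
g [ 0.5312 -0.2989  0.174 ]
g [ 0.6014 -0.3072  0.174 ]
g [ 0.6015 -0.299   0.174 ]
dividers
g [ 0.4981 -0.2975  0.046 ]
g [ 0.4981 -0.2834  0.046 ]
g [ 0.6537 -0.2938  0.046 ]
g [ 0.6537 -0.2789  0.046 ]
```

```bash
python3 -m inch '[{"slide":[0.035,-0.015,0],"yaw":0.01},{"slide":[0.07,-0.03,0],"yaw":0.01},{"slide":[0.105,-0.04,0],"yaw":0.01},{"slide":[0.14,-0.051,0],"yaw":0.01},{"slide":[0.14,-0.051,-0.03],"yaw":0.01},{"slide":[0.14,-0.051,-0.06],"yaw":0.01},{"slide":[0.14,-0.051,-0.09],"yaw":0.01},{"slide":[0.14,-0.051,-0.12],"yaw":0.01},{"slide":[0.14,-0.051,-0.14],"yaw":0.01},{"slide":[0.14,-0.051,-0.16],"yaw":0.01},{"slide":[0.14,-0.051,-0.175],"yaw":0.01},{"slide":[0.14,-0.051,-0.19],"yaw":0.01},{"slide":[0.14,-0.051,-0.205],"yaw":0.01},{"slide":[0.14,-0.051,-0.212],"yaw":0.01},{"slide":[0.14,-0.051,-0.212],"yaw":0.01}]' 110 40
python3 -m inch '[{"slide":[0,0,0],"yaw":0},{"slide":[0,0,0],"yaw":0},{"slide":[0,0,0],"yaw":0},{"slide":[0,0,0],"yaw":0},{"slide":[0,0,0],"yaw":0},{"slide":[0,0,0],"yaw":0},{"slide":[0,0,0],"yaw":0},{"slide":[0,0,0],"yaw":0},{"slide":[0,0,0],"yaw":0},{"slide":[0,0,0],"yaw":0}]' 255 40
```

```text
clock: 4.18
position: [0.5689, -0.3007, 0.1479]
ee_rot: [-0.006, 1.0, 0.001, -0.002]
ft_force: [-0.2, -0.6, 0.3]
grip_width: 0.572
grasp_force: 0.0
clock: 5.02
position: [0.5694, -0.3037, 0.1513]
ee_rot: [-0.005, 1.0, -0.0, 0.001]
ft_force: [-0.7, 0.8, 6.2]
grip_width: 0.111
grasp_force: 40.7
```

```bash
python3 -m inch '[{"slide":[0,0,0.015],"yaw":0},{"slide":[0,0,0.03],"yaw":0},{"slide":[0,0,0.05],"yaw":0},{"slide":[0,0,0.075],"yaw":0},{"slide":[0,0,0.105],"yaw":0},{"slide":[0,0,0.14],"yaw":0},{"slide":[0,0,0.175],"yaw":0},{"slide":[0,0.025,0.2],"yaw":0},{"slide":[0,0.06,0.2],"yaw":-0.02},{"slide":[0,0.1,0.2],"yaw":-0.04},{"slide":[0,0.14,0.2],"yaw":-0.048},{"slide":[0,0.18,0.2],"yaw":-0.048},{"slide":[0,0.22,0.2],"yaw":-0.048},{"slide":[0,0.25,0.2],"yaw":-0.048},{"slide":[0,0.28,0.2],"yaw":-0.048},{"slide":[0,0.3,0.2],"yaw":-0.048},{"slide":[0,0.3,0.2],"yaw":-0.048},{"slide":[0,0.3,0.2],"yaw":-0.048}]'
python3 - <<'E'
from h import *
import pickle
d={n:snap(n) for n in("scene","top","wrist")}
pickle.dump(d,open("d1.pkl","wb"));o=get_obs();print(o['position'],o['ee_rot'],o['grasp_force'])
im=np.hstack([cv2.resize(d['scene']['frame'][20:220,180:420],(480,400)),cv2.resize(d['top']['frame'],(320,240))[:,:].repeat(1,0) if 0 else cv2.resize(d['top']['frame'][60:260,140:300],(320,400))])
cv2.imwrite('pics/h.png',im[:,:,::-1])
E
```

```text
clock: 6.52
position: [0.5686, -0.0021, 0.3499]
ee_rot: [0.018, 1.0, 0.0, -0.0]
ft_force: [-0.1, -1.0, -1.9]
grip_width: 0.113
grasp_force: 39.8
[ 0.56868949 -0.00502412  0.35032944] [ 1.99904140e-02  9.99800155e-01 -1.74213747e-04 -6.03468153e-05] 39.75453972816467
```

View pics/h.png

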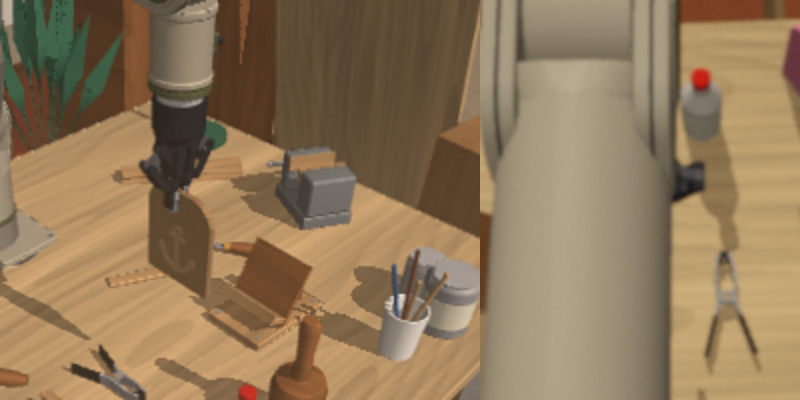

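```bash
python3 - <<'E'
from h import *
import pickle
s=pickle.load(open('d1.pkl','rb'))['scene']
for z in(.208,.213,.218):
  print(z,[onz(s,180+u/2,20+v/2,z).round(4) for u,v in((148.5,263),(210.5,297))])
for u,v in((148.5,263),(148.5,195),(210.5,297),(213,225)): # onto plane y=-.008
  o,d=ray(s,180+u/2,20+v/2); k=(-.008-o[1])/d[1]; print((o+d*k).round(4))
E
```

```text
0.208 [array([ 0.5173, -0.0082,  0.208 ]), array([ 6.468e-01, -5.000e-04,  2.080e-01])]
0.213 [array([ 0.5221, -0.0129,  0.213 ]), array([ 0.6508, -0.0053,  0.213 ])]
0.218 [array([ 0.5269, -0.0177,  0.218 ]), array([ 0.6547, -0.0101,  0.218 ])]
[ 0.5171 -0.008   0.2078]
[ 0.5158 -0.008   0.3354]
[ 0.653  -0.008   0.2158]
[ 0.647  -0.008   0.3442]
```

```bash
cat > edge.py <<'E'
from h import *
def edge(img,p,q,r=4,n=40):
    """subpixel straight edge near segment p-q: strongest gradient along the normal, robust line fit"""
    g=cv2.GaussianBlur(img,(0,0),.7).astype(np.float32); p=np.array(p,float);q=np.array(q,float)
    t=(q-p)/np.linalg.norm(q-p); nn=np.array([-t[1],t[0]]); s=np.arange(-r,r+.01,.25); P=[]
    for a in np.linspace(.1,.9,n):
        c=p+a*(q-p); X=(c+s[:,None]*nn).astype(np.float32)
        v=cv2.remap(g,X[None,:,0].copy(),X[None,:,1].copy(),cv2.INTER_CUBIC)[0]
        k=np.abs(np.gradient(v,axis=0)).sum(1); P.append(X[k.argmax()])
    l=cv2.fitLine(np.array(P),cv2.DIST_HUBER,0,.3,.01).ravel()
    return l[2:],l[:2]   # point, dir
def cross(a,b):
    k=np.linalg.solve(np.array([a[1],-b[1]]).T,b[0]-a[0]); return a[0]+k[0]*a[1]
def onplane(c,u,v,p0,n):
    o,d=ray(c,u,v); return o+d*(np.dot(p0-o,n)/np.dot(d,n))
E
python3 - <<'E'
from edge import *
import pickle
s=pickle.load(open('d1.pkl','rb'))['scene'];f=s['frame']
F=lambda u,v:(180+u/2,20+v/2)
yaw=-.04;ex=np.array([np.cos(yaw),np.sin(yaw),0]);n=np.array([-np.sin(yaw),np.cos(yaw),0])
tcp=np.array([.5687,-.005,.3503]);p0=tcp-n*.005
b=edge(f,F(149,263),F(206,294),3);l=edge(f,F(149,200),F(149,258),3);r=edge(f,F(212,240),F(210,293),3)
A=cross(b,l);B=cross(b,r)
print(A,B)
a,c=[onplane(s,*x,p0,n) for x in(A,B)]
print([((x-tcp)@ex,x[2]) for x in(a,c)])
for L in(l,r):
  x,y=[onplane(s,*(L[0]+k*L[1]),p0,n) for k in(-10,10)]; d=(y-x);print("side tilt",np.arctan((d@ex)/d[2]), (x-tcp)@ex,x[2])
E
```

```text
[254.      151.25006] [282.7767  169.73892]
[(np.float64(-0.052723106717702195), np.float64(0.2080819693799989)), (np.float64(0.07937133899727478), np.float64(0.21077940345083812))]
side tilt -0.009627474161879913 -0.05299673739174661 0.2364980812634041
side tilt -0.013699699989637494 0.07899415469000394 0.23770759826094323
```

```bash
python3 -m inch '[{"slide":[0,0.03,0],"yaw":0},{"slide":[0,0.065,0],"yaw":0},{"slide":[0.001,0.1,0],"yaw":0},{"slide":[0.001,0.135,0],"yaw":0},{"slide":[0.001,0.17,0],"yaw":0},{"slide":[0.001,0.2,0],"yaw":0},{"slide":[0.001,0.213,0],"yaw":0},{"slide":[0.001,0.2165,-0.02],"yaw":0},{"slide":[0.001,0.2165,-0.05],"yaw":0},{"slide":[0.001,0.2165,-0.08],"yaw":0},{"slide":[0.001,0.2165,-0.105],"yaw":0},{"slide":[0.001,0.2165,-0.125],"yaw":0},{"slide":[0.001,0.2165,-0.14],"yaw":0},{"slide":[0.001,0.2165,-0.15],"yaw":0},{"slide":[0.001,0.2165,-0.155],"yaw":0},{"slide":[0.001,0.2165,-0.155],"yaw":0},{"slide":[0.001,0.2165,-0.155],"yaw":0}]'
python3 -c "
from h import *
import pickle
d={'scene':snap('scene')};o=get_obs();print(o['position'],o['ee_rot'],o['ft_force'])
pickle.dump(d,open('d2.pkl','wb'))
cv2.imwrite('pics/i.png',cv2.resize(d['scene']['frame'][60:220,260:400],(525,600),interpolation=cv2.INTER_CUBIC)[:,:,::-1])
"
```

```text
clock: 8.08
position: [0.5704, 0.2127, 0.1961]
ee_rot: [0.019, 1.0, 0.0, 0.0]
ft_force: [0.2, 0.3, -1.9]
grip_width: 0.111
grasp_force: 39.7
[0.57048079 0.21288941 0.1964119 ] [1.91189176e-02 9.99816946e-01 3.32912823e-04 6.56941003e-04] [-0.23435191  0.07544719 -2.26506798]
```

View pics/i.png

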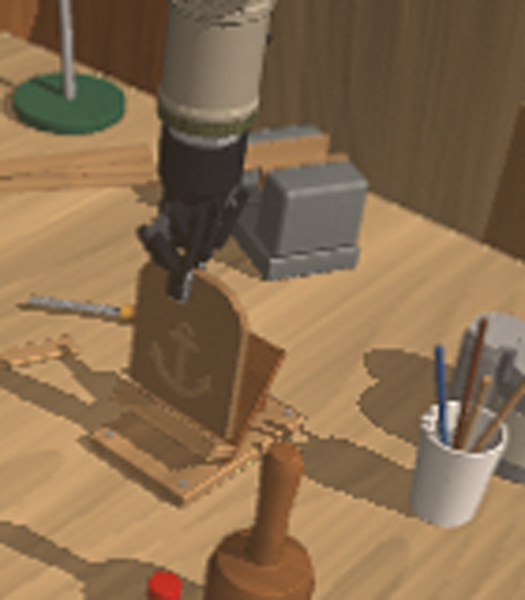

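The plaque is upright, just above the ledge and between the lip and the backrest, with its anchor outwards (crop (185,360)). Lowering to contact.

```bash
python3 -m inch '[{"slide":[0,0,-0.003],"yaw":0},{"slide":[0,0,-0.006],"yaw":0},{"slide":[0,0,-0.008],"yaw":0},{"slide":[0,0,-0.008],"yaw":0},{"slide":[0,0,-0.008],"yaw":0}]'
```

```text
clock: 8.55
position: [0.5701, 0.2133, 0.1876]
ee_rot: [0.019, 1.0, 0.0, 0.0]
ft_force: [0.6, 0.3, -0.4]
grip_width: 0.111
grasp_force: 40.0
```

```bash
python3 -m inch '[{"slide":[0,0,-0.0015],"yaw":0},{"slide":[0,0,-0.0025],"yaw":0},{"slide":[0,0,-0.0025],"yaw":0}]'
```

```text
clock: 8.8
position: [0.5708, 0.2138, 0.1869]
ee_rot: [0.019, 1.0, 0.001, 0.001]
ft_force: [-2.2, 0.0, 12.8]
grip_width: 0.111
grasp_force: 42.0
```

```bash
python3 -m inch '[{"slide":[0,0,0.001],"yaw":0},{"slide":[0,0,0.001],"yaw":0},{"slide":[0,0,0.001],"yaw":0},{"slide":[0,0,0.001],"yaw":0}]' 215 20
python3 -m inch '[{"slide":[0,0,0],"yaw":0},{"slide":[0,0.003,0],"yaw":0},{"slide":[0,0.007,-0.001],"yaw":0},{"slide":[0,0.011,-0.002],"yaw":0},{"slide":[0,0.015,-0.003],"yaw":0},{"slide":[0,0.019,-0.004],"yaw":0},{"slide":[0,0.023,-0.005],"yaw":0},{"slide":[0,0.027,-0.006],"yaw":0},{"slide":[0,0.03,-0.007],"yaw":0},{"slide":[0,0.03,-0.007],"yaw":0}]' 180 20
python3 -c "
from h import *
import pickle
d={'scene':snap('scene')};o=get_obs();print(o['position'],o['ft_force'],o['grasp_force'],o['grip_width'])
cv2.imwrite('pics/j.png',cv2.resize(d['scene']['frame'][90:200,270:370],(500,550),interpolation=cv2.INTER_CUBIC)[:,:,::-1])
"
```

```text
clock: 9.13
position: [0.5697, 0.213, 0.1856]
ee_rot: [0.019, 1.0, -0.0, -0.0]
ft_force: [-0.8, -0.6, -0.6]
grip_width: 0.161
grasp_force: 0.0
clock: 9.97
position: [0.5696, 0.244, 0.1785]
ee_rot: [0.018, 1.0, 0.0, -0.0]
ft_force: [-0.6, 0.3, -0.2]
grip_width: 0.291
grasp_force: 0.2
[0.56971143 0.2434476  0.17864683] [0.1179297  0.90810726 0.55276331] 0.16297033260343596 0.30022880952828035
```

View pics/j.png

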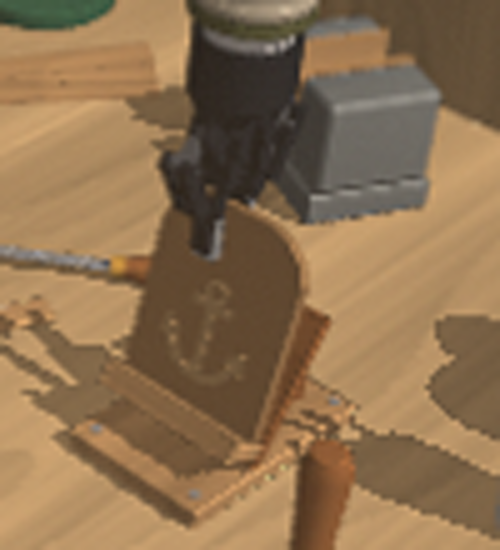

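The plaque is leaning partway (about 15°) against the rear finger and is steady. I'll continue the lean, then check.

```bash
python3 -m inch '[{"slide":[0,0.004,-0.001],"yaw":0},{"slide":[0,0.007,-0.002],"yaw":0},{"slide":[0,0.01,-0.003],"yaw":0},{"slide":[0,0.012,-0.004],"yaw":0},{"slide":[0,0.014,-0.005],"yaw":0},{"slide":[0,0.016,-0.005],"yaw":0}]' 160 20
python3 -m inch '[{"slide":[0,0.003,0],"yaw":0},{"slide":[0,0.006,-0.001],"yaw":0},{"slide":[0,0.009,-0.002],"yaw":0},{"slide":[0,0.012,-0.003],"yaw":0},{"slide":[0,0.015,-0.003],"yaw":0},{"slide":[0,0.018,-0.003],"yaw":0},{"slide":[0,0.021,-0.003],"yaw":0},{"slide":[0,0.024,-0.003],"yaw":0},{"slide":[0,0.027,-0.003],"yaw":0},{"slide":[0,0.030,-0.003],"yaw":0},{"slide":[0,0.030,-0.003],"yaw":0}]' 130 20
python3 -c "
from h import *
import pickle
d={'scene':snap('scene')};o=get_obs();print(o['position'],o['ft_force'],o['grasp_force'],o['grip_width'])
cv2.imwrite('pics/k.png',cv2.resize(d['scene']['frame'][90:200,270:370],(500,550),interpolation=cv2.INTER_CUBIC)[:,:,::-1])
"
```

```text
clock: 10.52
position: [0.5697, 0.2593, 0.1736]
ee_rot: [0.019, 1.0, -0.0, -0.0]
ft_force: [0.1, 0.8, 0.6]
grip_width: 0.375
grasp_force: 0.2
clock: 11.43
position: [0.5697, 0.2899, 0.1708]
ee_rot: [0.019, 1.0, 0.0, -0.0]
ft_force: [0.1, -1.2, 0.1]
grip_width: 0.488
grasp_force: 0.0
[0.56978051 0.28936555 0.17078888] [ 0.51698734 -0.09540742  0.0791415 ] 0.0 0.4896922988893998
```

View pics/k.png

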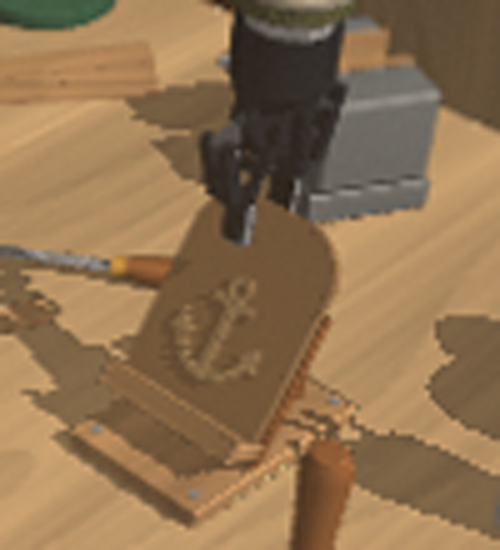

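The plaque leans flat on the backrest with its anchor out (crop (225,330)), its right side running along the backrest's side, and the fingers are clear of it. I have now used all ten views, so the rest is numeric. Raising, and measuring the clamp and plaque.

```bash
python3 -m inch '[{"slide":[0,0,0.01],"yaw":0},{"slide":[0,0,0.025],"yaw":0},{"slide":[0,0,0.05],"yaw":0},{"slide":[0,0,0.085],"yaw":0},{"slide":[0,0,0.12],"yaw":0},{"slide":[0,0,0.16],"yaw":0},{"slide":[-0.03,-0.02,0.18],"yaw":0.03},{"slide":[-0.06,-0.04,0.18],"yaw":0.04},{"slide":[-0.09,-0.05,0.18],"yaw":0.04},{"slide":[-0.11,-0.05,0.18],"yaw":0.04},{"slide":[-0.11,-0.05,0.18],"yaw":0.04},{"slide":[-0.11,-0.05,0.18],"yaw":0.04}]' 60
python3 - <<'E'
from edge import *
import pickle
d={n:snap(n) for n in("scene","wrist","top")};pickle.dump(d,open('d3.pkl','wb'))
o=get_obs();print(o['position'],o['ee_rot'])
s=d['scene'];f=s['frame'];F=lambda u,v:(270+u/5,90+v/5)
B0=np.array([.583,.2215,.042]);yaw=-.038
R=np.array([[np.cos(yaw),-np.sin(yaw),0],[np.sin(yaw),np.cos(yaw),0],[0,0,1]])@cv2.Rodrigues(np.array([-np.pi/6,0,0]))[0]
print("board z axis",R[:,2])
n=R[:,1];p0=B0-n*.010
for nm,p,q in(("right",(325,295),(275,415)),("left",(135,350),(200,225))):
  L=edge(f,F(*p),F(*q),2)
  for k in(-8,8):
    x=onplane(s,*(L[0]+k*L[1]),p0,n); print(nm,(R.T@(x-B0)).round(4))
# clamp handles in wr
w=pickle.load(open('wr.pkl','rb'));g=w['frame'][135:245,285:355].max(2);m=(g<60).astype(np.uint8)
k,l,st,ce=cv2.connectedComponentsWithStats(m)
for i in range(1,k):
  if st[i,4]>12:
    P=np.argwhere(l==i)[:,::-1]+[285,135]; v=cv2.fitLine(P.astype(np.float32),2,0,.01,.01).ravel()
    print(st[i,4],onz(w,*(ce[i]+[285,135]),.018).round(4),"ends",[onz(w,*P[j],.018).round(4) for j in(P[:,1].argmin(),P[:,1].argmax())])
E
```

```text
clock: 12.48
position: [0.4594, 0.2389, 0.3521]
ee_rot: [-0.002, 1.0, 0.001, 0.0]
ft_force: [-0.5, 1.3, -0.0]
grip_width: 0.765
grasp_force: 0.0
[0.46058745 0.23886634 0.35095997] [-6.99919868e-04  9.99999733e-01 -1.40214704e-04  1.57195456e-04]
board z axis [0.01899543 0.49963904 0.8660254 ]
right [ 0.0771 -0.01    0.0358]
right [ 0.0735 -0.01    0.0938]
left [-0.0677 -0.01    0.0378]
left [-0.0645 -0.01    0.0993]
341 [ 0.4773 -0.0736  0.018 ] ends [array([ 0.4449, -0.0687,  0.018 ]), array([ 0.5188, -0.0876,  0.018 ])]
190 [ 0.4746 -0.1219  0.018 ] ends [array([ 0.4476, -0.1328,  0.018 ]), array([ 0.5041, -0.1139,  0.018 ])]
39 [ 0.5387 -0.1094  0.018 ] ends [array([ 0.5203, -0.109 ,  0.018 ]), array([ 0.5583, -0.1087,  0.018 ])]
175 [ 0.5729 -0.0897  0.018 ] ends [array([ 0.5383, -0.0851,  0.018 ]), array([ 0.5914, -0.0969,  0.018 ])]
```

```bash
python3 - <<'E'
from edge import *
import pickle
d=pickle.load(open('d3.pkl','rb'));e=pickle.load(open('we.pkl','rb'));t0=pickle.load(open('d0.pkl','rb'))
B0=np.array([.583,.2215,.042]);yaw=-.038
R=np.array([[np.cos(yaw),-np.sin(yaw),0],[np.sin(yaw),np.cos(yaw),0],[0,0,1]])@cv2.Rodrigues(np.array([-np.pi/6,0,0]))[0]
n=R[:,1]
def meas(nm,c,y,a,b,r=4):
  p0=B0+n*y
  for sx in(-.065,.065):
    p,q=[np.array(proj(c,B0+R@np.array([sx,y,z]))) for z in(a,b)]
    L=edge(c['frame'],p,q,r)
    print(nm,sx,[(R.T@(onplane(c,*(L[0]+k*L[1]),p0,n)-B0)).round(4) [[0,2]] for k in(-15,15)],p.round(),q.round())
meas("backrest wrist",e,0,.01,.1)
meas("backrest top",t0['top'],0,.02,.1)
meas("plaque wrist",d['wrist'],-.010,.03,.13)
meas("plaque top",d['top'],-.010,.03,.13)
meas("plaque scene",d['scene'],-.010,.03,.12)
# plaque rear near edge
meas("plaque wrist rear",d['wrist'],0,.11,.13,3)
E
```

```text
backrest wrist -0.065 [array([-0.0692,  0.0288]), array([-0.069,  0.089])] [244. 201.] [282. 223.]
backrest wrist 0.065 [array([0.0655, 0.021 ]), array([0.0655, 0.0763])] [241. 287.] [276. 324.]
backrest top -0.065 [array([-0.0652,  0.1085]), array([-0.0703,  0.012 ])] [140. 213.] [116. 209.]
backrest top 0.065 [array([0.0647, 0.1083]), array([0.0623, 0.0113])] [143. 165.] [119. 158.]
plaque wrist -0.065 [array([-0.0655,  0.0529]), array([-0.067 ,  0.1103])] [248. 202.] [294. 228.]
plaque wrist 0.065 [array([0.0655, 0.057 ]), array([0.0632, 0.1085])] [244. 291.] [286. 334.]
plaque top -0.065 [array([-0.0632,  0.1179]), array([-0.0776,  0.0258])] [140. 212.] [108. 207.]
plaque top 0.065 [array([0.0617, 0.1285]), array([0.062 , 0.0338])] [143. 164.] [112. 154.]
plaque scene -0.065 [array([-0.0696,  0.0112]), array([-0.0645,  0.1264])] [299. 154.] [308. 133.]
plaque scene 0.065 [array([0.0822, 0.0241]), array([0.0701, 0.1313])] [325. 170.] [336. 148.]
plaque wrist rear -0.065 [array([-0.0533,  0.0914]), array([-0.0719,  0.1434])] [290. 221.] [302. 227.]
plaque wrist rear 0.065 [array([0.0666, 0.097 ]), array([0.072 , 0.1363])] [283. 322.] [293. 332.]
```

```bash
python3 -m inch '[{"slide":[0,-0.035,0],"yaw":0},{"slide":[0,-0.075,0],"yaw":0},{"slide":[0,-0.115,0],"yaw":0},{"slide":[0,-0.155,0],"yaw":0},{"slide":[-0.01,-0.195,-0.01],"yaw":0},{"slide":[-0.01,-0.235,-0.02],"yaw":0},{"slide":[-0.01,-0.275,-0.03],"yaw":0},{"slide":[-0.01,-0.31,-0.04],"yaw":0},{"slide":[-0.01,-0.34,-0.05],"yaw":0},{"slide":[-0.01,-0.34,-0.05],"yaw":0},{"slide":[-0.01,-0.34,-0.05],"yaw":0}]' 0
python3 - <<'E'
from h import *
import pickle
d={n:snap(n) for n in("wrist","top")};pickle.dump(d,open('d4.pkl','wb'));print(get_obs()['position'])
w=d['wrist'];f=w['frame']
# rectify clamp region to a 1 mm/px plan at z=.022 (tops of straps), colour classes as text
xs=np.arange(.43,.61,.005);ys=np.arange(-.05,-.14,-.003)
for X in xs:
  r=''
  for Y in ys:
    u,v=proj(w,np.array([X,Y,.022])); c=f[int(round(v)),int(round(u))].astype(int) if 0<=v<384 and 0<=u<512 else None
    r+=' ' if c is None else ('#' if c.max()<55 else 'o' if c.max()-c.min()<30 else 's' if c.max()<120 else '.')
  print(round(X,3),r)
E
```

```text
clock: 13.55
position: [0.4498, -0.1032, 0.3007]
ee_rot: [0.001, 1.0, -0.0, -0.0]
ft_force: [0.1, 1.0, -0.0]
grip_width: 1.006
grasp_force: 0.0
[ 0.45028168 -0.10059485  0.30104974]
0.43 ......sss..................ss..
0.435 .....ssss.................ss...
0.44 .....sssss...............ss....
0.445 ....s#ssss...............sss...
0.45 ....###sss...............###...
0.455 ....s##ssss.............s###...
0.46 .....###sss............s###....
0.465 .....s##ssss...........s##.....
0.47 ......###sss..........s###.....
0.475 ......s##sss.........ss##s.....
0.48 .......###sss........s##o......
0.485 .......###sss........###.......
0.49 ........##sssssss..ss###.......
0.495 ........s##ssssssssss##........
0.5 .........##sssssssss##s........
0.505 ..........o#sssssssso..........
0.51 ..........oos.sssssoo..........
0.515 ..........sooooooooos..........
0.52 ...........ooooooooos..........
0.525 ...........ooo..sooos..........
0.53 ...........ooos.oooos..........
0.535 ...........os.....sos..........
0.54 ...........sss.....os..........
0.545 ..........sssss..sso...........
0.55 ..........ossss..sso...........
0.555 ..........osssssssoo...........
0.56 ..........o#ssssssoo...........
0.565 ..........oossssssos...........
0.57 ..........so##ss##o............
0.575 ...........o##s###s............
0.58 ...........oo####o.............
0.585 ............o####osss..........
0.59 .............#s#ssssss.........
0.595 ..............ssssssss.........
0.6 ..............ssssssss.........
0.605 ..............ssssssss.........
```

The plan-view map at strap height puts the handle ends at x≈0.4475, the rivet at about (0.526, -0.095), and the yaw at about 0.028. So the grip point is about (0.471, -0.096). Descending with the fingers open.

```bash
python3 -m inch '[{"slide":[0.01,0.002,-0.02],"yaw":0.026},{"slide":[0.021,0.0043,-0.05],"yaw":0.026},{"slide":[0.021,0.0043,-0.085],"yaw":0.026},{"slide":[0.021,0.0043,-0.12],"yaw":0.026},{"slide":[0.021,0.0043,-0.155],"yaw":0.026},{"slide":[0.021,0.0043,-0.19],"yaw":0.026},{"slide":[0.021,0.0043,-0.215],"yaw":0.026},{"slide":[0.021,0.0043,-0.235],"yaw":0.026},{"slide":[0.021,0.0043,-0.25],"yaw":0.026},{"slide":[0.021,0.0043,-0.262],"yaw":0.026},{"slide":[0.021,0.0043,-0.272],"yaw":0.026},{"slide":[0.021,0.0043,-0.28],"yaw":0.026},{"slide":[0.021,0.0043,-0.2855],"yaw":0.026},{"slide":[0.021,0.0043,-0.2855],"yaw":0.026}]' 0 50
python3 -m inch '[{"slide":[0,0,0],"yaw":0},{"slide":[0,0,0],"yaw":0},{"slide":[0,0,0],"yaw":0},{"slide":[0,0,0],"yaw":0},{"slide":[0,0,0],"yaw":0},{"slide":[0,0,0],"yaw":0},{"slide":[0,0,0],"yaw":0},{"slide":[0,0,0],"yaw":0}]' 170 50
```

```text
clock: 14.82
position: [0.4706, -0.0963, 0.0146]
ee_rot: [-0.014, 1.0, -0.0, -0.001]
ft_force: [0.3, 0.7, 0.2]
grip_width: 0.998
grasp_force: 0.0
clock: 15.48
position: [0.473, -0.0969, 0.0172]
ee_rot: [-0.014, 1.0, 0.0, 0.002]
ft_force: [-0.7, 0.3, 14.3]
grip_width: 0.339
grasp_force: 15.9
```

```bash
python3 -m inch '[{"slide":[0,0,0.002],"yaw":0},{"slide":[0,0,0.003],"yaw":0},{"slide":[0,0,0.003],"yaw":0},{"slide":[0,0,0.003],"yaw":0},{"slide":[0,0,0.003],"yaw":0},{"slide":[0,0,0.003],"yaw":0}]' 255 45
python3 -c "
from h import *
import pickle
d={n:snap(n) for n in('wrist','top','scene')};pickle.dump(d,open('d5.pkl','wb'))
o=get_obs();print(o['position'],o['ft_force'],o['grasp_force'],o['grip_width'])
w=d['wrist'];f=w['frame']
for X in np.arange(.48,.61,.005):
  r=''
  for Y in np.arange(-.05,-.14,-.003):
    u,v=proj(w,np.array([X,Y,.022])); c=f[int(round(v)),int(round(u))].astype(int) if 0<=v<384 and 0<=u<512 else None
    r+=' ' if c is None else ('#' if c.max()<55 else 'o' if c.max()-c.min()<30 else 's' if c.max()<120 else '.')
  print(round(X,3),r)
"
```

```text
clock: 15.98
position: [0.4708, -0.0966, 0.0183]
ee_rot: [-0.014, 1.0, 0.0, -0.0]
ft_force: [-0.0, -0.4, 0.5]
grip_width: 0.183
grasp_force: 45.7
[ 0.47080569 -0.09661769  0.0182746 ] [0.79750372 0.23250104 0.18436199] 45.6570895970799 0.1823430107802878
0.48 ###############..##########..##
0.485 ###############ss##############
0.49 ###############s.##############
0.495 ###############.s##############
0.5 ############sosss##s###########
0.505 #############ooos#os###########
0.51 ###############o#o#############
0.515 ###############################
0.52 ###############################
0.525 ###############################Traceback (most recent call last):
  File "<string>", line 10, in <module>
    u,v=proj(w,np.array([X,Y,.022])); c=f[int(round(v)),int(round(u))].astype(int) if 0<=v<384 and 0<=u<512 else None
                                        ~^^^^^^^^^^^^^^^^^^^^^^^^^^^^^
IndexError: index 384 is out of bounds for axis 0 with size 384
```

Squeezed to the stop (15.5 mm, 45 N), so the jaws are fully open. I'll lift, then check the hang in the scene camera numerically.

```bash
python3 -m inch '[{"slide":[0,0,0.012],"yaw":0},{"slide":[0,0,0.03],"yaw":0},{"slide":[-0.02,0,0.055],"yaw":-0.02},{"slide":[-0.05,0.02,0.077],"yaw":-0.04},{"slide":[-0.08,0.05,0.077],"yaw":-0.066},{"slide":[-0.092,0.085,0.077],"yaw":-0.066},{"slide":[-0.092,0.12,0.077],"yaw":-0.066},{"slide":[-0.092,0.16,0.077],"yaw":-0.066},{"slide":[-0.092,0.2,0.077],"yaw":-0.066},{"slide":[-0.092,0.2,0.077],"yaw":-0.066},{"slide":[-0.092,0.2,0.077],"yaw":-0.066}]'
python3 - <<'E'
from h import *
import pickle
d={n:snap(n) for n in('top','scene')};pickle.dump(d,open('d6.pkl','wb'))
o=get_obs();T=o['position'];print(T,o['ee_rot'],o['ft_force'],o['grip_width'])
a=np.array([np.cos(-.038),np.sin(-.038),0])
def cl(c): return '#' if c.max()<60 else 'o' if int(c.max())-int(c.min())<32 else '.'
for n in d:
  c=d[n];u,v=proj(c,T+a*.113-[0,0,.0075]);r,q=proj(c,T+a*.055-[0,0,.0075]);print(n,"nose pred",round(u),round(v),"rivet pred",round(r),round(q))
  u=int(round((u+r)/2));v=int(round((v+q)/2))
  print("cols from",u-32)
  for j in range(v-22,v+23): print(j,''.join(cl(c['frame'][j,i]) for i in range(max(0,u-32),u+33)))
E
```

```text
clock: 17.05
position: [0.3785, 0.1059, 0.0953]
ee_rot: [0.016, 1.0, -0.0, 0.0]
ft_force: [0.6, -0.4, -1.4]
grip_width: 0.183
grasp_force: 45.6
[0.37859506 0.10265136 0.09505409] [ 1.87421802e-02  9.99824168e-01 -4.79209615e-04 -3.65700818e-04] [ 0.58566768 -0.91808934 -1.47862041] 0.18272017600376378
top nose pred 190 220 rivet pred 189 243
cols from 157
209 .................................................................
210 .................................................................
211 .................................................................
212 .................................................................
213 .................................................................
214 .................................................................
215 .................................................................
216 .................................................................
217 .................................................................
218 .................................................................
219 ...................oo.................
[... 4914 characters left out ...]

172 .................................................................
173 .................................................................
174 .................................................................
175 .........................................................o.......
176 .................................................................
177 .................................................................
178 .................................................................
179 .................................................................
180 .................................................................
181 .................................................................
```

```bash
python3 - <<'E'
from h import *
import pickle
d=pickle.load(open('d6.pkl','rb'));t=d['top'];s=d['scene']
for z in(.088,.0985):
  print(z,[onz(t,u,v,z).round(4) for u,v in((176.5,218.7),(197,218.7),(186,243))])
print([onz(s,u,v,z).round(4) for u,v in((265.5,169),(276,163.5)) for z in(.077,.088,.0985)])
# triangulate the jaw tip ends
print(tri([(t,176.5,219),(s,275.5,161)]),tri([(t,197,219),(s,265,167.5)]))
print(get_obs()['position'])
E
```

```text
0.088 [array([0.4958, 0.1322, 0.088 ]), array([0.4937, 0.0801, 0.088 ]), array([0.4332, 0.1083, 0.088 ])]
0.0985 [array([0.4942, 0.1302, 0.0985]), array([0.4922, 0.0786, 0.0985]), array([0.4323, 0.1066, 0.0985])]
[array([0.496 , 0.0713, 0.077 ]), array([0.5052, 0.0614, 0.088 ]), array([0.5141, 0.052 , 0.0985]), array([0.5005, 0.1224, 0.077 ]), array([0.5097, 0.1119, 0.088 ]), array([0.5184, 0.1018, 0.0985])]
[0.49397233 0.13086455 0.08150795] [0.49185002 0.0782526  0.07878765]
[0.37859506 0.10265136 0.09505409]
```

```bash
python3 -m inch '[{"slide":[0,0.035,0],"yaw":0},{"slide":[0,0.07,0],"yaw":0},{"slide":[0,0.105,0],"yaw":0},{"slide":[0,0.135,0],"yaw":0},{"slide":[0,0.1505,0],"yaw":0},{"slide":[0,0.1505,0],"yaw":0},{"slide":[0,0.1505,0],"yaw":0}]'
python3 - <<'E'
from h import *
import pickle
d={n:snap(n) for n in('top','scene')};pickle.dump(d,open('d7.pkl','wb'))
o=get_obs();T=o['position'];print(T,o['ee_rot'],o['ft_force'],o['grip_width'])
c=d['top'];h=cv2.cvtColor(c['frame'],cv2.COLOR_RGB2HSV)
for j in range(200,238): print(j,''.join('o' if h[j,i,1]<70 else chr(48+h[j,i,2]//26) for i in range(100,160)))
B0=np.array([.583,.2215,.042]);yaw=-.038
R=np.array([[np.cos(yaw),-np.sin(yaw),0],[np.sin(yaw),np.cos(yaw),0],[0,0,1]])@cv2.Rodrigues(np.array([-np.pi/6,0,0]))[0]
for q in((-.065,-.01,0),(-.065,-.01,.053),(-.065,.009,.053),(-.065,-.01,.105),(-.065,.009,.105),(-.065,-.01,.14)):print(q,np.round(proj(c,B0+R@np.array(q)),1))
E
```

```text
clock: 17.73
position: [0.3793, 0.2524, 0.0951]
ee_rot: [0.019, 1.0, -0.001, -0.0]
ft_force: [-0.0, -1.5, -1.6]
grip_width: 0.184
grasp_force: 45.6
[0.37926413 0.25172828 0.09515798] [ 2.02288983e-02  9.99795265e-01 -3.96341747e-04 -2.50212160e-04] [-0.50817088  0.10620039 -1.40413519] 0.18397022994430012
200 333444334444444433444344443444444444443333334334566666654444
201 333344344344444433344344434344444444433333333444566666554444
202 433343444434343444434444343343433344333333333444566666554444
203 433344434443344444444344444344433333333333344444566666544444
204 543344333344444434444434444444433333333333344444566666554444
205 654333444334343443444434444444333333333333434444566666654444
206 665433344444344444334444444444443333333344344344566666654444
207 666544433334343443344444344444344433333344444444566666654444
208 776655444344434334434343434444433434433444444444566666654444
209 7766666oo445444333333434333434444434444444444444566666654444
210 7777666oo556655443333333333344444343444343344344566666654444
211 777766665666665544444444434344433434333444444444566666554444
212 777766666
[... 1193 characters left out ...]
665555ooo3555555555555555555
231 777777777777777776ooo4555555556666555oooo4555555555555555555
232 7777777777777777664oo4555555555665555oooo4555555555555555555
233 7777777777777777765oo3455555555665555ooo34555555555555555555
234 7777777777777777765oo345555555666555oooo44555555555555555555
235 77777777777777777664oo45555555676655ooo345555555555555555555
236 77777777777777777765oo4555555567665oooo455555555555555556666
237 77777777777777777776oo3455555567665oooo455555555555555566766
(-0.065, -0.01, 0) [148.1 213.9]
(-0.065, -0.01, 0.053) [133.  211.2]
(-0.065, 0.009, 0.053) [127.7 211.8]
(-0.065, -0.01, 0.105) [116.8 208.3]
(-0.065, 0.009, 0.105) [111.4 209. ]
(-0.065, -0.01, 0.14) [105.  206.2]
```

```bash
python3 -m inch '[{"slide":[0,0.0025,0],"yaw":0},{"slide":[0.006,0.0025,0],"yaw":0},{"slide":[0.012,0.002,0],"yaw":0},{"slide":[0.018,0.002,0],"yaw":0},{"slide":[0.022,0.0015,0],"yaw":0},{"slide":[0.026,0.0015,0],"yaw":0},{"slide":[0.026,0.0015,0],"yaw":0}]'
python3 -m inch '[{"slide":[0.004,0,0],"yaw":0},{"slide":[0.008,0,0],"yaw":0},{"slide":[0.012,-0.0005,0],"yaw":0},{"slide":[0.016,-0.0005,0],"yaw":0},{"slide":[0.021,-0.001,0],"yaw":0},{"slide":[0.021,-0.001,0],"yaw":0},{"slide":[0.021,-0.001,0],"yaw":0}]'
python3 - <<'E'
from h import *
import pickle
d={n:snap(n) for n in('top','scene')};pickle.dump(d,open('d8.pkl','wb'))
o=get_obs();print(o['position'],o['ee_rot'],o['ft_force'],o['torque'],o['grip_width'])
c=d['top'];h=cv2.cvtColor(c['frame'],cv2.COLOR_RGB2HSV)
for j in range(196,228): print(j,''.join('o' if h[j,i,1]<70 else chr(48+h[j,i,2]//26) for i in range(100,160)))
E
```

```text
clock: 18.42
position: [0.4058, 0.255, 0.0953]
ee_rot: [0.019, 1.0, -0.0, 0.0]
ft_force: [-0.7, -0.7, -0.2]
grip_width: 0.186
grasp_force: 45.5
clock: 19.0
position: [0.4263, 0.2542, 0.0954]
ee_rot: [0.019, 1.0, -0.0, 0.0]
ft_force: [0.4, 0.6, -0.5]
grip_width: 0.184
grasp_force: 45.5
[0.42584341 0.2543023  0.0953167 ] [1.89222662e-02 9.99820958e-01 4.41654796e-06 1.70776100e-05] [ 0.17481111 -0.31499115 -0.23806712] [-0.16207344 -0.04805561 -0.03434959] 0.18163321873574645
196 443334434434444444443434433333444444444444333334566666654444
197 444434434343444444334344443434444444444443333344566666654444
198 433444444433444434434444444444444444444443333344566666654444
199 334444333334443444434444433344444444444333333344566666654444
200 333443434434343334344344344334444444433333333444566666654444
201 444344443444344444444443344444344444332223333444566666554444
202 43333344344444344444443444344433334432ooo3333444566666554444
203 43334334443343443434444433443433333332oooo333444566666654444
204 54444443443433443344444443443333333332oooo334444566666654444
205 65443334434344343344334344344433
[... 758 characters left out ...]
555555554ooo4555555555555oooo445555555555555555555
218 7777776555555555555ooo4555555555555ooo3455555555555555555555
219 77777766555555555554oo345555555555oooo4555555555555555555555
220 77777766555555555555ooo45555555555ooo34555555555555555555555
221 66777776555555555555ooo3455555555oooo45555555555555555555555
222 566667765666556666554ooooooooooooooo345555555555555555555555
223 ooo566666666666776655ooooo565ooooooo455555555555555555555555
224 ooooo5555667777777665oooo5666oooooo3455555555555555555555555
225 o3oooooo55667777776655ooo5666oooooo3555555555555555555555555
226 oooooooooo556677777655oooooooooooo34555555555555555555555555
227 3ooo3oooooo556677776554ooooooooooo45555555555555555555555555
```

The front jaw is in front of the plaque and the rear jaw is hidden behind the backrest. The tips are about 25 mm over the edge with no contact forces. Opening in stages.

```bash
python3 -m inch '[{"slide":[0,0,0],"yaw":0},{"slide":[0,0,0],"yaw":0},{"slide":[0,0,0],"yaw":0},{"slide":[0,0,0],"yaw":0}]' 175 45
python3 -m inch '[{"slide":[0,0,0],"yaw":0},{"slide":[0,0,0],"yaw":0},{"slide":[0,0,0],"yaw":0},{"slide":[0,0,0],"yaw":0}]' 145
python3 -m inch '[{"slide":[0,0,0],"yaw":0},{"slide":[0,0,0],"yaw":0},{"slide":[0,0,0],"yaw":0},{"slide":[0,0,0],"yaw":0}]' 125
python3 -m inch '[{"slide":[0,0,0],"yaw":0},{"slide":[0,0,0],"yaw":0},{"slide":[0,0,0],"yaw":0},{"slide":[0,0,0],"yaw":0},{"slide":[0,0,0],"yaw":0},{"slide":[0,0,0],"yaw":0}]' 0
python3 - <<'E'
from h import *
import pickle
d={n:snap(n) for n in('top','scene')};pickle.dump(d,open('d9.pkl','wb'))
c=d['top'];h=cv2.cvtColor(c['frame'],cv2.COLOR_RGB2HSV)
for j in range(196,232): print(j,''.join('o' if h[j,i,1]<70 else chr(48+h[j,i,2]//26) for i in range(100,160)))
E
```

```text
clock: 19.43
position: [0.4257, 0.2544, 0.0953]
ee_rot: [0.019, 1.0, 0.0, -0.0]
ft_force: [-0.4, -0.5, -0.3]
grip_width: 0.309
grasp_force: 12.7
clock: 19.77
position: [0.4258, 0.2544, 0.0953]
ee_rot: [0.019, 1.0, 0.0, -0.0]
ft_force: [-0.3, -0.5, -0.3]
grip_width: 0.43
grasp_force: 7.6
clock: 20.1
position: [0.426, 0.2541, 0.0954]
ee_rot: [0.019, 1.0, -0.0, 0.0]
ft_force: [0.5, -1.9, 0.0]
grip_width: 0.509
grasp_force: 0.9
clock: 20.6
position: [0.4258, 0.2544, 0.0954]
ee_rot: [0.019, 1.0, 0.0, -0.0]
ft_force: [-0.2, 0.1, 0.0]
grip_width: 1.003
grasp_force: 0.0
196 333433334343433333333444333334344444444443333344566666654444
197 433433333433333343334333433334444444444443333344566666654444
198 343333333333333333343344333334444444444433333344566666654444
199 334343333433334333333333333334444444444333333344566666654444
200 333333334334334334344433333333443343333333333344566666654444
201 433433433334333333334333333343322232223333333445566666554444
202 43333433333433333344333433444332oooooo3333333345566666554444
203 4433433333443343333343433433333oooooooo333333344566666554444
204 5443333
[... 1108 characters left out ...]
55555555555554oooooooooooooo4555555555555555555555
222 666667766566556666555554oooooooooooooo4555555555555555555555
223 o55666666666666776655554oooooooooooooo4555555555555555555555
224 o4oo55555667777777665554oooooooooooooo4555555555555555555555
225 oooooooo5566777777665555ooo44ooooooooo4555555555555555555555
226 334ooooooo55667777765555oo445ooooooooo4555555555555555555555
227 ooooooooooo5567777766555oo445oooooooo45555555555555555555555
228 oooooooooooo5566777665554oooooooooooo45555555555555555555555
229 oooooooooooo4445677765554oooooooooooo45555555555555555555555
230 22oo3oo3ooooo444456666554oooooooooooo45555555555555555555555
231 22ooooooo333ooo333456555oooooooooooooo5555555555555555555555
```

The clamp has closed, rolled to the board's slope, and sits square, with tips at row 201 and the board edge at row 212. Retreating straight up, then verifying.

```bash
python3 -m inch '[{"slide":[0,0,0.008],"yaw":0},{"slide":[0,0,0.018],"yaw":0},{"slide":[0,0,0.03],"yaw":0},{"slide":[0,0,0.05],"yaw":0},{"slide":[0,0,0.08],"yaw":0},{"slide":[0,0,0.12],"yaw":0},{"slide":[0,0,0.16],"yaw":0},{"slide":[0,0,0.2],"yaw":0},{"slide":[0.02,0,0.25],"yaw":0},{"slide":[0.02,0,0.25],"yaw":0},{"slide":[0.02,0,0.25],"yaw":0}]'
python3 - <<'E'
from edge import *
import pickle
d={n:snap(n) for n in('top','scene','wrist')};pickle.dump(d,open('d10.pkl','wb'));d3=pickle.load(open('d3.pkl','rb'))
o=get_obs();print(o['position'],o['ft_force'])
B0=np.array([.583,.2215,.042]);yaw=-.038
R=np.array([[np.cos(yaw),-np.sin(yaw),0],[np.sin(yaw),np.cos(yaw),0],[0,0,1]])@cv2.Rodrigues(np.array([-np.pi/6,0,0]))[0]
n=R[:,1]
for nm,D in(("before",d3),("after",d)):
  c=D['scene'];L=edge(c['frame'],*[proj(c,B0+R@np.array([.065,-.01,z])) for z in(.03,.12)],5)
  print(nm,[(R.T@(onplane(c,*(L[0]+k*L[1]),B0-.01*n,n)-B0)).round(4) for k in(-10,10)])
dif=cv2.absdiff(d3['scene']['frame'],d['scene']['frame']).max(2);ys,xs=np.where(dif[130:178,290:345]>45);print("scene diff in easel area",len(ys))
w=d['wrist'];h=cv2.cvtColor(w['frame'],cv2.COLOR_RGB2HSV)
for X in np.arange(-.16,.075,.006):
  r=''
  for Z in np.arange(-.01,.165,.004):
    u,v=proj(w,B0+R@np.array([X,-.015,Z]));u,v=int(round(u)),int(round(v))
    r+=('o' if h[v,u,1]<70 else chr(48+h[v,u,2]//26)) if 0<=v<384 and 0<=u<512 else ' '
  print(round(X,3),r)
E
```

```text
clock: 21.62
position: [0.4479, 0.2543, 0.35]
ee_rot: [0.02, 1.0, 0.002, 0.003]
ft_force: [0.2, -0.2, -1.5]
grip_width: 1.004
grasp_force: 0.0
[0.44541201 0.2540473  0.34502337] [-0.2211984  -0.03155313 -1.2358345 ]
before [array([ 0.0802, -0.01  ,  0.0422]), array([ 0.0721, -0.01  ,  0.1137])]
after [array([ 0.0807, -0.01  ,  0.0397]), array([ 0.0721, -0.01  ,  0.1112])]
scene diff in easel area 73
-0.16 64333321111111124333344200010266666666666666
-0.154 65333343101111113333333100000333333446666666
-0.148 66444433111011103443343000010444444444666656
-0.142 65444444310001111344442000001533333333566666
-0.136 66444444410000111344443ooooo5534444444466666
-0.13 5444444443100110o23343ooooo26664444434456644
-0.124 65444443333ooooooo3443ooooo26544444444444334
-0.118 4334334444432ooooo332ooooooo5444444444333222
-0.112 4444444444443ooooooooo533ooo2444443322333355
-0.106 4444444444443oooooooo32oooooo322233333333345
-0.1 4444444444432oooooooo333ooooo253333333333346
-0.094 444444444442oooooo2222332o1ooo44333344334421
-0.088 444444444432ooooo333333332oooo35533343111111
-0.082 44444332222oooooo3
[... 660 characters left out ...]
422223222322322222233322232222222222222
0.002 55544422222342222222222222323322222222222222
0.008 55544422223332222222222224422222222222222222
0.014 55544422222233222222222223222222222222222222
0.02 45544422222222222322222222222222222222222222
0.026 45544422222222232222222222222222222222222222
0.032 55544322222222222222222222222222222222222220
0.038 55544322222222222222222222222222222222222000
0.044 44444322222222222222222222222222222222200000
0.05 44544322222222222222222222222222222221000000
0.056 54444335344343342444533432332433332200000000
0.062 5445566666655566555666666666656665000000o000
0.068 5566666655555555666666666666666510000o000o0o
0.074 66666655555556666666666666666520000000o00000
```

```bash
python3 -m inch '[{"slide":[0.01,-0.02,0.005],"yaw":0},{"slide":[0.015,-0.02,0.005],"yaw":0},{"slide":[0.015,-0.02,0.005],"yaw":0},{"slide":[0.015,-0.02,0.005],"yaw":0},{"slide":[0.015,-0.02,0.005],"yaw":0}]'
python3 - <<'E'
from edge import *
import pickle
c=snap('wrist');c=snap('wrist');pickle.dump(c,open('d11.pkl','wb'));d3=pickle.load(open('d3.pkl','rb'))['wrist'];we=pickle.load(open('we.pkl','rb'))
B0=np.array([.583,.2215,.042]);yaw=-.038
R=np.array([[np.cos(yaw),-np.sin(yaw),0],[np.sin(yaw),np.cos(yaw),0],[0,0,1]])@cv2.Rodrigues(np.array([-np.pi/6,0,0]))[0]
n=R[:,1]
for nm,w,y,a,b in(("backrest",we,0,.02,.1),("before",d3,-.01,.07,.13),("after",c,-.01,.07,.13)):
  for sx in(-.065,.065):
    L=edge(w['frame'],*[proj(w,B0+R@np.array([sx,y,z])) for z in(a,b)],6)
    print(nm,sx,[(R.T@(onplane(w,*(L[0]+k*L[1]),B0+y*n,n)-B0)).round(4)[[0,2]] for k in(-8,8)])
h={k:cv2.cvtColor(v['frame'],cv2.COLOR_RGB2HSV) for k,v in(("b",d3),("a",c))}
for k,w in(("b",d3),("a",c)):
  for Z in(.02,.09,.12):
    r=''
    for X in np.arange(-.085,.085,.003):
      u,v=proj(w,B0+R@np.array([X,-.01,Z]));r+='o' if h[k][int(round(v)),int(round(u)),1]<70 else chr(48+h[k][int(round(v)),int(round(u)),2]//26)
    print(k,Z,r)
E
```

```text
clock: 22.18
position: [0.4601, 0.2349, 0.3496]
ee_rot: [0.018, 1.0, -0.0, -0.001]
ft_force: [-0.9, 1.1, -0.6]
grip_width: 0.997
grasp_force: 0.0
backrest -0.065 [array([-0.0693,  0.0435]), array([-0.0691,  0.0756])]
backrest 0.065 [array([0.0654, 0.043 ]), array([0.0655, 0.0714])]
before -0.065 [array([-0.0716,  0.0933]), array([-0.067,  0.117])]
before 0.065 [array([0.0642, 0.0881]), array([0.0632, 0.1135])]
after -0.065 [array([-0.0665,  0.0909]), array([-0.0667,  0.118 ])]
after 0.065 [array([0.0638, 0.0917]), array([0.0637, 0.1158])]
b 0.02 442311122222222222222223323433333333332222222222222566566
b 0.09 555611222222222222222222223222222222222222222222236666666
b 0.12 344411222222222222222222222222222222222222222222246666664
a 0.02 442222222222222222222222222233222222222222222222246666556
a 0.09 oooo11222222222222222222223222222222222222222222224666666
a 0.12 333411222222222222222222222222222222222222222222225666660
```

The plaque is level with the backrest (centre difference about 0.5 mm), unmoved by the clamp. The tips are about 20 mm in and 46 mm up. Handing in.

```bash
python3 -c "
from workcell import *
print(hand_in())"
```

```text
the job is handed in; nothing more can be done
None
```

The job is handed in: by my last camera measurements the plaque leans flat on the easel, anchor out and level within about 1 mm, with the clamp holding the edge nearest the robot about 20 mm in and 46 mm up; clamp force wasn't measured and no verdict came back.

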